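# Set up the tilting bonding fixture and hold the heat spreader flush

## Robot

A 6-joint arm with a two-finger parallel gripper is mounted at the origin on the work surface. World frame = base frame: x ahead of the robot, y to its left, z up, the work surface at z = 0. Lengths are in m, angles in degrees, forces in N, time in s.
With the tool pointing down it reaches from about 0.4 to 0.825 m from the base axis. Payload 7 kg.
Tool frame: the origin (TCP) lies between the finger pads; the fingertips stand 19 mm ahead of it and the grasp point (between the pads) is the TCP (r.finger_overhang is the distance from the TCP to the fingertips, in m); z points along the fingers, y is the direction in which the jaws open and shut (so a half turn about z gives the same grasp; the last joint's range is limited). The gripper opens to 88 mm and grips with 3 to 60 N. Pads are 19 mm wide; open, the fingers measure 130 mm over their backs; the gripper's body (78 mm by 193 mm) begins 47 mm behind the grasp point.
Start: joints at [-59.582, 20.546, 0.682, 0, -70.136, -16.507], TCP at [0.162, -0.655, 0.246] pointing down, gripper open.
Joint ranges: [-176.03, 176.03], [-82.01, 121.73], [-58.28, 71.71], [-173.87, 95.51], [-174.79, -0.11], [-173.66, 173.66]. Speed limits (degrees/s): [136.94, 136.94, 172.46, 180, 180, 180].

## Interface

Orientations are given as [roll, pitch, yaw] about the fixed x, y, z axes, in that order (R = Rz(yaw) Ry(pitch) Rx(roll)).
In Python, from plant import r, optics gives the robot as it stands. The module is installed in compiled form; this text tells all that it offers.
- The arm moves only by the tool step_arm, never from a script. Its argument "increments" is a list of rows, each an object of numbers: "tx", "ty", "tz": the shift along the world's x, y, z in mm; "ax", "ay", "az": the turn, a rotation vector about the world's x, y, z in degrees; "claw": the gripper command: -1 is shut, 1 is fully open, values between are in proportion. In form: [{"tx": .., "ty": .., "tz": .., "ax": .., "ay": .., "az": .., "claw": ..}, ...]. A call has 1 to 12 rows; each row shifts and turns the commanded pose from where the row before left it; what a row does not reach is not made up. A row lasts 1/10 s, in which the tool goes at most 50 mm and 8.59 degrees, less where a joint would pass 70% of its speed; a pose out of reach is approached as far as the arm can. A call with a gripper value outside its range is refused whole. The fingers move at their own pace and stop on an object; "newtons" is the grip in N (left out, the last holds). Time passes only in rows, so rows that do not move let the fingers close. It gives the time, the measured TCP pose, the force and the opening at its end, in the units of the state.
- r.get_state(): the state, without advancing time (a new reading comes with each control period).
- optics.capture(name): name is "scene" or "top"; returns a dict with "image" (400x640x3 uint8, blue, green, red), "depth" (400x640 float32, m along the optical axis (not along the pixel's ray), 0 where there is no reading), "fx", "fy", "cx", "cy" (pixels), "R" (3x3) and "t" (3): a world point X has camera coordinates R X + t. Camera axes: x right, y down, z forward; pixel columns grow to the right and rows downward; lengths in m; the calibration is good to about 2 mm. A picture is of the moment at which its call begins.
- r.close_job(): hands the job in, once; it reports no verdict.
The state is a dict: "time_s": time; "joints": joint angles; "qd": joint speeds; "joint_torque": joint torques, N m; "tcp_pos": TCP position; "eef_rot": TCP orientation; "contact_force": force on the tool from outside, world axes, zero at the start; "moment": the same for the moment, N m; "gripper_width": finger opening in m.
Only numpy, scipy, OpenCV 4.12 (cv2) and the standard library are available. Lean on these libraries where they do the work, as an engineer would, in place of code of your own. Each camera call takes 0.05 s, during which the arm holds its last target. There are 200 camera calls.

## Task

Slip the steel spacer sleeve over the fixture's upright post, down onto the base, and let go of it. Then take the aluminium heat spreader by its tab and press its flat underside flush on the middle of the sloped, sprung stage, long side running straight up and down the slope, with a light but definite push (about 8 N) that leaves the stage's tilt as it is and the other things on the bench where they are. Finish like that, still gripping the spreader and pressing it on the stage, so that a colleague can fit the clamp.

Things in the scene. Friction and masses are not known exactly. Their poses are not given: they have to be found in the camera images.
- sleeve: plain steel spacer sleeve, a tube standing upright on the bench: outside diameter 36, bore 21, height 45 mm, about 0.12 kg. Origin: centre of its underside; z along the bore, up.
- plate: aluminium heat spreader, lying on the bench: flat foot plate 70 (x) x 50 (y) x 6 (z) mm with one upright tab in its middle, 32 (x) x 14 (y) mm, rising from the foot to 46 mm above the underside; about 0.1 kg. Origin: centre of the underside; x along the long side and the tab's width, y across the 14 mm tab (the way to pinch it), z up through the tab.
- fixture: fixed dark steel fixture lying on a 6 mm thick wooden board: base plate 150 (x) x 235 (y) x 12 mm thick, x from -75 to 75 and y from -85 to 150 mm of the origin. The origin is on the base's underside, below the middle of the stage; z is up. Two grey cheeks at y = -62 and 62 mm (8 mm thick, 44 mm long, tops 78 mm above the underside) carry the tilting stage between them. The post stands at x = 0, y = 115 mm.
- post_foot (a point): where the post's axis meets the upper face of the fixture's base (12 mm above its underside); axes as the fixture's. The sleeve's underside comes to rest here.
- post_top (a point): centre of the upright post's top; the steel post is 18 mm in diameter and 60 mm high above the base, the last 6 mm tapering to 12 mm.
- stage_face (a point): middle of the stage's upper face, a flat aluminium platen 100 (x) x 110 (y) x 6 mm. Axes: x DOWN the slope, y level, z out of the face. The slope is 0.25 to 0.6 rad, lower at the fixture's +x side. The platen rides on springs: pushed square to its face it sinks about 1 mm per 2 N, at most 10 mm, without tipping; this point sinks with it.
- stage_rim (a point): middle of the upper edge of the stage's dark carrier plate (100 x 110 x 6 mm) beneath the springs: 50 mm up the slope, 18 mm beneath the platen's face at rest; same axes. The carrier turns about a level pivot along y, 70 mm above the fixture's underside, 24 mm beneath the face. The pivot is stiff: it takes 2 N m to turn it. This point moves only if the tilt is changed.
- reel: bystander: black reel standing on end, diameter 56, height 44 mm, origin under its centre. Leave where it is.
- cutters: bystander: side cutters with blue handles, 155 mm long, 12 mm high, lying flat, jaws to its +x; origin on the underside near the joint. Leave where they are.
- bin: bystander: open yellow parts bin 120 x 100 x 50 mm, origin under its centre. Leave where it is.
Mind the look-alikes: they are no part of the job. There is more than one size of the plate; the one meant has the size given above.

How it is judged (in metres and radians):
On the way, in this order (a step that is already met when the one before it is completed fails the run):
1. the sleeve is round the post, down on the base, and let go (horizontal distance between sleeve and post_foot below 0.004 m and z of sleeve in the frame of post_foot below 0.004 m and contact force between the fingers and sleeve below 0.1 N), for 0.2 s.
2. the heat spreader is lifted clear of the bench in the gripper (height (world z) of plate above 0.04 m and contact force between the fingers and plate above 2 N), for 0.2 s.
At the end, for the whole second after the job is handed in: Sleeve on the post within 4 mm of the base, let go. Spreader gripped (over 2 N), still, stage rim within 5 mm of its start; flush (0.05 rad, gap under 2 mm), centred within 14 mm each way, long side within 0.2 rad of the slope, pressed with 2.5 to 20 N (all of step 1 and angle between the z axis of plate and the z axis of stage_face, either way round below 0.05 rad and angle between the x axis of plate and the x axis of stage_face, either way round below 0.2 rad and x of plate in the frame of stage_face between -0.014 and 0.014 m and y of plate in the frame of stage_face between -0.014 and 0.014 m and z of plate in the frame of stage_face between -0.003 and 0.002 m and contact force between plate and fixture between 2.5 and 20 N and contact force between the fingers and plate above 2 N and linear speed of plate below 0.01 m/s and distance of stage_rim from where it was at the start of the episode below 0.005 m); the arm keeps its last pose, push and grip.
It fails at once if a bystander is moved by more than 25 mm (distance of any of reel, cutters, bin from where it was at the start of the episode above 0.025 m).
It fails at once if the spreader is pressed on the stage with more than 30 N (contact force between plate and fixture above 30 N).
It also fails if it takes over 58 s, if anything falls off the work surface, if the arm or the gripper's body presses on something with over 40 N, if the wrist force passes 120 N, or if a joint passes its speed limit or range.

## Working session

There is one attempt and no reset: what is moved stays moved. The work goes in short steps, Python scripts to look and compute and a tool call to move; the robot and the scene stay as the last step left them, time stands still between calls to the robot, and variables do not carry over. Pictures are saved under pics/ and viewed, about 8 in all and at most 12, crops included, and the job is handed in when it is done.

Besides the shell and the picture viewer there is one more tool, called after "Emit:" by a JSON object that holds its "method" and its "body", one argument or row to a line. step_arm: Moves the arm, as the interface text tells. Its arguments: {"type":"object","properties":{"increments":{"type":"array","items":{"type":"object","properties":{"tx":{"type":"number"},"ty":{"type":"number"},"tz":{"type":"number"},"ax":{"type":"number"},"ay":{"type":"number"},"az":{"type":"number"},"claw":{"type":"number"}}}},"newtons":{"type":"number"}},"required":["increments"]}

```bash
mkdir -p pics
python3 - <<'E'
from plant import r, optics
import cv2, numpy as np, pickle
print(r.get_state())
for n in ("scene","top"):
    c=optics.capture(n); pickle.dump(c,open(n+".pkl","wb"))
    cv2.imwrite(f"pics/{n}0.png",c["image"])
    print(n,c["fx"],c["cx"],c["cy"],c["R"].round(3).tolist(),c["t"].round(3), "cam",(-c["R"].T@c["t"]).round(3),(c["depth"]>0).mean())
E
```

```text
{'time_s': 0.0, 'joints': array([-5.95814147e+01,  2.05924136e+01,  6.33727257e-01, -1.89082128e-02,
       -7.01349979e+01, -1.65066866e+01]), 'qd': array([-0.02509501,  0.03734247,  0.04602376, -0.02001463, -0.01274015,
       -0.04610027]), 'joint_torque': array([ 1.03608563e-03, -5.82722104e+01,  2.93054903e+01,  6.99698836e+00,
        7.00484510e-03, -2.01254147e-04]), 'tcp_pos': array([ 0.16215089, -0.65477077,  0.24461507]), 'eef_rot': array([ 1.79905126e+02, -9.57842592e-03, -1.66094533e+02]), 'contact_force': array([ 0.45484896,  0.27450287, -0.43344393]), 'moment': array([-0.02768097, -0.01436554, -0.03583138]), 'gripper_width': 0.08756911200928064}
scene 393.2955779206889 327.33599743068396 198.11033598371986 [[-0.461, 0.887, 0.015], [0.531, 0.289, -0.796], [-0.711, -0.359, -0.605]] [ 0.25  -0.204  1.495] cam [1.287 0.374 0.738] 0.9958125
top 389.2448538019722 318.60076377479623 197.97824528608552 [[-0.021, -1.0, -0.006], [-0.996, 0.021, -0.082], [0.082, 0.005, -0.997]] [-0.032  0.525  1.058] cam [ 0.436 -0.048  1.097] 0.995984375
```

View pics/scene0.png

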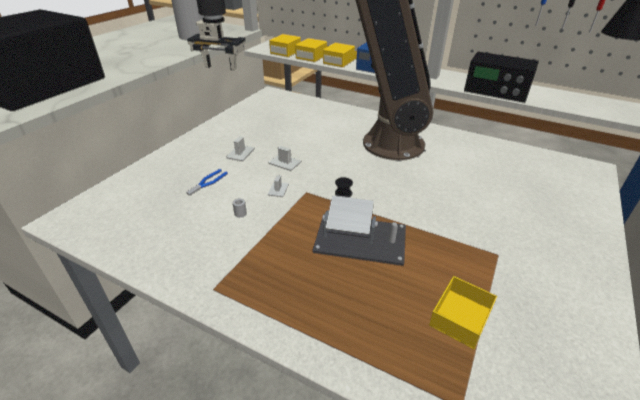

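View pics/top0.png

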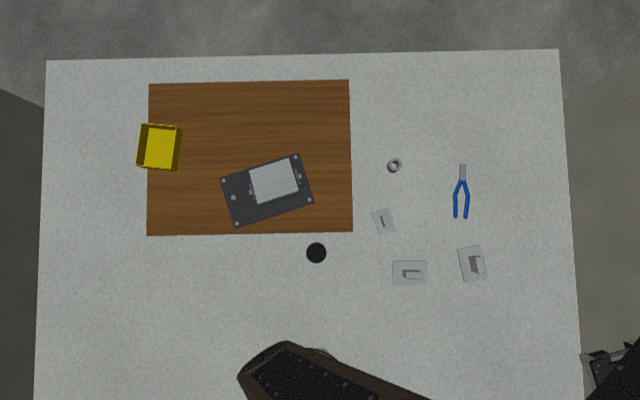

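The scene view shows the sleeve at (239,208), three tabbed plates at (239,150), (285,158) and (278,187), the fixture around (360,240), and the post at (394,232). In the top view the sleeve is at (394,166), the plates at (383,221), (409,272) and (472,263), the stage at (273,182) and the post at (233,197). Next I'll measure them.

```bash
cat > h.py <<'E'
import numpy as np, cv2, pickle
def load(n): return pickle.load(open(n+".pkl","rb"))
def cloud(c):
    v,u=np.mgrid[:400,:640]; d=c["depth"]
    P=np.stack([(u-c["cx"])/c["fx"]*d,(v-c["cy"])/c["fy"]*d,d],-1)
    return (P-c["t"])@c["R"]
def onplane(c,uv,z):
    uv=np.atleast_2d(uv).astype(float)
    ray=np.c_[(uv[:,0]-c["cx"])/c["fx"],(uv[:,1]-c["cy"])/c["fy"],np.ones(len(uv))]@c["R"]
    o=-c["R"].T@c["t"]; return o+ray*((z-o[2])/ray[:,2])[:,None]
def proj(c,X):
    p=np.atleast_2d(X)@c["R"].T+c["t"]; return np.c_[p[:,0]/p[:,2]*c["fx"]+c["cx"],p[:,1]/p[:,2]*c["fy"]+c["cy"]]
E
python3 - <<'E'
from h import *
for n in ("top","scene"):
    c=load(n); P=cloud(c)
    t=onplane(load("top"),[[394,166],[383,221],[409,272],[472,263],[233,197],[273,182],[316,252]],0.02)
    if n=="top": print(t.round(3).tolist())
    for p in t[:4]:
        m=(np.hypot(P[...,0]-p[0],P[...,1]-p[1])<.075)&(c["depth"]>0)
        z=P[m][:,2]; print(n,p.round(3),m.sum(),"bench z",np.median(z),z[z<.004].std(),np.percentile(z,[90,97,99.5]).round(3))
        for lo,hi in ((.004,.012),(.03,.07)):
            q=m&(P[...,2]>lo)&(P[...,2]<hi); Q=P[q][:,:2]
            if len(Q)>4: print("   ",lo,len(Q),P[q].mean(0).round(4),cv2.minAreaRect((Q*1000).astype(np.float32)))
a=cv2.resize(load("top")["image"][135:300,200:500],None,fx=2.6,fy=2.6,interpolation=cv2.INTER_CUBIC)
b=cv2.resize(load("scene")["image"][130:270,180:420],None,fx=3.3,fy=3.3,interpolation=cv2.INTER_CUBIC)
cv2.imwrite("pics/a.png",a);cv2.imwrite("pics/b.png",b)
E
```

```text
[[0.61, -0.255, 0.02], [0.457, -0.219, 0.02], [0.317, -0.285, 0.02], [0.337, -0.458, 0.02], [0.532, 0.195, 0.02], [0.572, 0.083, 0.02], [0.376, -0.033, 0.02]]
top [ 0.61  -0.255  0.02 ] 2162 bench z 0.0010799607231267946 0.0018275565909369456 [0.005 0.045 0.048]
    0.004 155 [ 0.6091 -0.2527  0.0052] ((610.1953735351562, -253.4157257080078), (138.9617462158203, 141.09060668945312), 28.436948776245117)
    0.03 112 [ 0.6113 -0.2525  0.0441] ((611.9766235351562, -252.84182739257812), (33.032920837402344, 34.44312286376953), 45.39898681640625)
top [ 0.457 -0.219  0.02 ] 2228 bench z 0.0016562079626708326 0.0018486707780075793 [0.008 0.037 0.049]
    0.004 469 [ 0.4581 -0.22    0.0066] ((459.3773193359375, -220.02366638183594), (146.5859375, 136.4989776611328), 32.38330841064453)
    0.03 74 [ 0.4586 -0.221   0.0457] ((459.11572265625, -221.81275939941406), (31.428495407104492, 14.012755393981934), 17.88648796081543)
top [ 0.317 -0.285  0.02 ] 2328 bench z 0.002818340116514572 0.0017909434601415329 [0.012 0.063 0.676]
    0.004 719 [ 0.3151 -0.2863  0.0082] ((317.4314270019531, -287.262
[... 1460 characters left out ...]
23741 [0.046 0.061 0.064]
    0.004 216 [ 0.3236 -0.2818  0.0082] ((315.9320068359375, -289.0888977050781), (97.36029815673828, 112.00162506103516), 20.217737197875977)
    0.03 134 [ 0.3188 -0.2835  0.0498] ((315.9532775878906, -286.1904602050781), (23.968250274658203, 45.26165771484375), 3.051807165145874)
scene [ 0.337 -0.458  0.02 ] 769 bench z 0.0032268479200061847 0.0014389088417418583 [0.044 0.061 0.063]
    0.004 205 [ 0.3466 -0.453   0.0079] ((344.73138427734375, -464.74725341796875), (117.12828826904297, 122.69915008544922), 79.6009521484375)
    0.03 112 [ 0.3418 -0.4566  0.0502] ((337.2168884277344, -460.8326110839844), (47.604679107666016, 21.773801803588867), 7.631975173950195)
```

View pics/a.png

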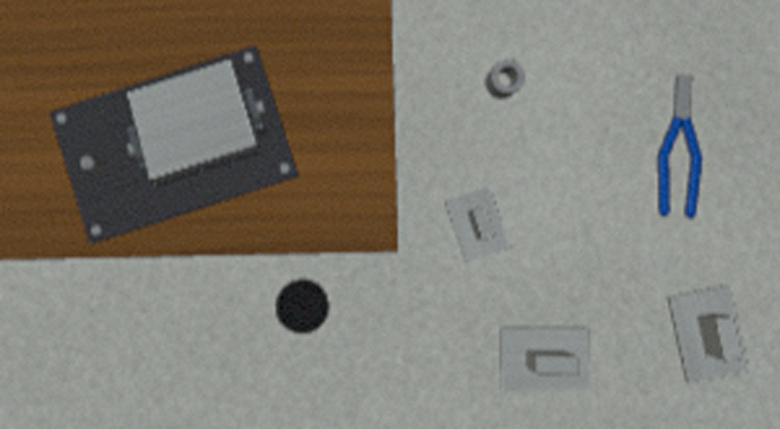

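View pics/b.png

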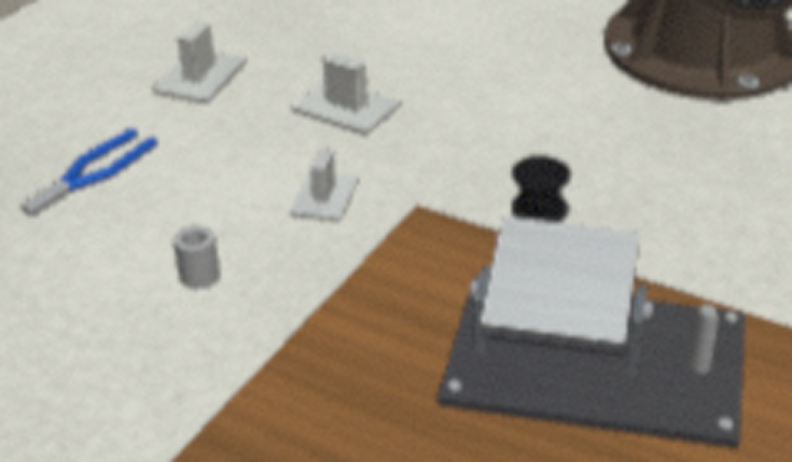

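The crops agree with the first views. The small plate, at about (478,225) in the top crop, is the 70x50 one, with a 46 mm top and a tab of about 32x14. The platen sits at (192,120) and the post top at (87,162) in the same crop. Now the fixture.

Run:
```python
from h import *
for n in ("top","scene"):
    c=load(n); P=cloud(c); I=c["image"].astype(int); ok=c["depth"]>0
    d=np.hypot(P[...,0]-.572,P[...,1]-.083)
    br=(I.min(-1)>125)&(d<.085)&(P[...,2]>.05)&(P[...,2]<.16)&ok
    nl,L,st,ce=cv2.connectedComponentsWithStats(br.astype(np.uint8)); k=1+np.argmax(st[1:,4]); Q=P[L==k]
    # depth plane by robust refit
    for _ in range(4):
        m=Q.mean(0); nv=np.linalg.svd(Q-m)[2][2]; nv*=np.sign(nv[2]); e=(Q-m)@nv; Q=Q[abs(e)<max(2*e.std(),.002)]
    print(n,"platen n",nv.round(4),"tilt",np.degrees(np.arccos(nv[2])).round(2),"yaw",np.degrees(np.arctan2(nv[1],nv[0])).round(2),"res",e.std(),len(Q))
    x=np.array([nv[0]*nv[2],nv[1]*nv[2],-(nv[0]**2+nv[1]**2)]);x/=np.linalg.norm(x);y=np.cross(nv,x)
    rc=cv2.minAreaRect((np.c_[(Q-m)@x,(Q-m)@y]*1000).astype(np.float32)); 
    a=np.array(rc[0])/1000; print("   rect",rc,"centre",(m+a[0]*x+a[1]*y).round(4))
    dp=np.hypot(P[...,0]-.532,P[...,1]-.195); q=(dp<.03)&(P[...,2]>.06)&(P[...,2]<.1)&ok
    print("   post",q.sum(),P[q].mean(0).round(4),P[q].max(0).round(4),P[q].min(0).round(4))
    b=(I.max(-1)<90)&(d<.2)&(P[...,2]>.012)&(P[...,2]<.024)&ok
    nl,L,st,ce=cv2.connectedComponentsWithStats(b.astype(np.uint8)); k=1+np.argmax(st[1:,4]); B=P[L==k]
    rb=cv2.minAreaRect((B[:,:2]*1000).astype(np.float32)); print("   base z",np.median(B[:,2]),rb, cv2.boxPoints(rb).round(1).tolist())
    # tab orientation & foot of the plate, sleeve top ring
    for nm,p,lo,hi in (("tab",(.459,-.221),.035,.06),("sleeve",(.6115,-.252),.041,.055)):
        q=(np.hypot(P[...,0]-p[0],P[...,1]-p[1])<.03)&(P[...,2]>lo)&(P[...,2]<hi)&ok; print("  ",nm,q.sum(),P[q].mean(0).round(4),cv2.minAreaRect((P[q][:,:2]*1000).astype(np.float32)), cv2.minEnclosingCircle((P[q][:,:2]*1000).astype(np.float32)))
    q=(np.hypot(P[...,0]-.459,P[...,1]+.221)<.05)&(P[...,2]>.0045)&(P[...,2]<.06)&ok
    nl,L,st,ce=cv2.connectedComponentsWithStats(cv2.morphologyEx(q.astype(np.uint8),cv2.MORPH_OPEN,np.ones((3,3)))); k=1+np.argmax(st[1:,4]); print("   foot",cv2.minAreaRect((P[L==k][:,:2]*1000).astype(np.float32)))
```

```text
top platen n [0.3114 0.0956 0.9455] tilt 19.01 yaw 17.07 res 0.001352238497703622 1251
   rect ((0.5778312683105469, -0.21103668212890625), (96.7077865600586, 108.46562957763672), 0.21989400684833527) centre [0.5671 0.074  0.0996]
   post 43 [0.5274 0.1799 0.0747] [0.5357 0.1884 0.0823] [0.5196 0.1727 0.0602]
   base z 0.018760307229808773 ((552.39697265625, 103.55928039550781), (150.535888671875, 235.69593811035156), 16.934825897216797) [[446.1000061035156, 194.39999389648438], [514.7000122070312, -31.100000381469727], [658.7000122070312, 12.699999809265137], [590.0999755859375, 238.1999969482422]]
   tab 68 [ 0.4591 -0.2214  0.0468] ((459.1390380859375, -221.87545776367188), (31.52375030517578, 13.8342924118042), 18.525588989257812) ((459.05291748046875, -221.61831665039062), 16.30728530883789)
   sleeve 91 [ 0.6119 -0.2528  0.0459] ((611.476318359375, -253.30172729492188), (33.017208099365234, 33.22157287597656), 89.40599822998047) ((611.9342651367188, -253.06700134277344), 17.426782608032227)
   foot ((459.1678771972656, -221.7255401611328), (68.69602966308594, 49.79421615600586)
[... 389 characters left out ...]
03.1143798828125), (154.02688598632812, 233.71681213378906), 17.457674026489258) [[443.0, 191.5], [513.0999755859375, -31.5], [660.0, 14.699999809265137], [589.9000244140625, 237.6999969482422]]
   tab 48 [ 0.4625 -0.218   0.0436] ((459.3306884765625, -219.951171875), (32.40987777709961, 13.992561340332031), 17.664623260498047) ((459.4310302734375, -220.26638793945312), 16.96982192993164)
   sleeve 69 [ 0.6128 -0.2505  0.0448] ((611.35595703125, -251.43954467773438), (36.84895324707031, 31.3055362701416), 36.25282669067383) ((611.3568115234375, -251.4406280517578), 19.034263610839844)
   foot ((457.4684143066406, -216.7967529296875), (68.4246826171875, 50.762821197509766), 32.62289810180664)
```

Emit:
{"method": "step_arm", "body": {
  "increments": [
    {"tx":36,"ty":32,"az":7.75,"claw":1},
    {"tx":36,"ty":32,"az":7.75,"claw":1},
    {"tx":36,"ty":32,"az":7.75,"claw":1},
    {"tx":36,"ty":32,"az":7.75,"claw":1},
    {"tx":36,"ty":32,"az":7.75,"claw":1},
    {"tx":36,"ty":32,"az":7.75,"claw":1},
    {"tx":36,"ty":32,"az":7.75,"claw":1},
    {"tx":36,"ty":32,"az":7.75,"claw":1},
    {"tx":36,"ty":32,"az":7.75,"claw":1},
    {"tx":36,"ty":32,"az":7.75,"claw":1},
    {"tx":36,"ty":32,"az":7.75,"claw":1},
    {"claw":1}
  ],
  "newtons": 20
}}

```text
$.increments[0]: bad value
```

Emit:
{"method": "step_arm", "body": {
  "increments": [
    {"tx":36,"ty":32,"tz":0,"ax":0,"ay":0,"az":7.75,"claw":1}
  ],
  "newtons": 20
}}

```text
time_s: 0.2
tcp_pos: [0.1957, -0.6247, 0.244]
eef_rot: [179.9, -0.1, -158.6]
contact_force: [2.2, 0.6, -0.4]
gripper_width: 0.0876
```

Emit:
{"method": "step_arm", "body": {
  "increments": [
    {"tx":34.4,"ty":30.9,"tz":0,"ax":0,"ay":0,"az":7.1,"claw":1},
    {"tx":34.4,"ty":30.9,"tz":0,"ax":0,"ay":0,"az":7.1,"claw":1},
    {"tx":34.4,"ty":30.9,"tz":0,"ax":0,"ay":0,"az":7.1,"claw":1},
    {"tx":34.4,"ty":30.9,"tz":0,"ax":0,"ay":0,"az":7.1,"claw":1},
    {"tx":34.4,"ty":30.9,"tz":0,"ax":0,"ay":0,"az":7.1,"claw":1},
    {"tx":34.4,"ty":30.9,"tz":0,"ax":0,"ay":0,"az":7.1,"claw":1},
    {"tx":34.4,"ty":30.9,"tz":0,"ax":0,"ay":0,"az":7.1,"claw":1},
    {"tx":34.4,"ty":30.9,"tz":0,"ax":0,"ay":0,"az":7.1,"claw":1},
    {"tx":34.4,"ty":30.9,"tz":0,"ax":0,"ay":0,"az":7.1,"claw":1},
    {"tx":34.4,"ty":30.9,"tz":0,"ax":0,"ay":0,"az":7.1,"claw":1},
    {"tx":34.4,"ty":30.9,"tz":0,"ax":0,"ay":0,"az":7.1,"claw":1},
    {"tx":34.4,"ty":30.9,"tz":0,"ax":0,"ay":0,"az":7.1,"claw":1}
  ]
}}

```text
time_s: 1.4
tcp_pos: [0.6121, -0.2508, 0.2453]
eef_rot: [180.0, 0.0, -72.8]
contact_force: [0.6, -1.0, -0.8]
gripper_width: 0.0877
```

Emit:
{"method": "step_arm", "body": {
  "increments": [
    {"tx":0,"ty":0,"tz":-30,"ax":0,"ay":0,"az":0,"claw":1},
    {"tx":0,"ty":0,"tz":-40,"ax":0,"ay":0,"az":0,"claw":1},
    {"tx":0,"ty":0,"tz":-30,"ax":0,"ay":0,"az":0,"claw":1},
    {"tx":0,"ty":0,"tz":-20,"ax":0,"ay":0,"az":0,"claw":1},
    {"tx":0,"ty":0,"tz":0,"ax":0,"ay":0,"az":0,"claw":1},
    {"tx":0,"ty":0,"tz":0,"ax":0,"ay":0,"az":0,"claw":1}
  ]
}}

```text
time_s: 2.0
tcp_pos: [0.6112, -0.2525, 0.1257]
eef_rot: [180.0, -0.0, -73.1]
contact_force: [-0.0, -0.8, 0.5]
gripper_width: 0.0876
```

Emit:
{"method": "step_arm", "body": {
  "increments": [
    {"tx":0,"ty":0,"tz":-30,"ax":0,"ay":0,"az":0,"claw":1},
    {"tx":0,"ty":0,"tz":-30,"ax":0,"ay":0,"az":0,"claw":1},
    {"tx":0,"ty":0,"tz":-20,"ax":0,"ay":0,"az":0,"claw":1},
    {"tx":0,"ty":0,"tz":-15,"ax":0,"ay":0,"az":0,"claw":1},
    {"tx":0,"ty":0,"tz":0,"ax":0,"ay":0,"az":0,"claw":-1},
    {"tx":0,"ty":0,"tz":0,"ax":0,"ay":0,"az":0,"claw":-1},
    {"tx":0,"ty":0,"tz":0,"ax":0,"ay":0,"az":0,"claw":-1},
    {"tx":0,"ty":0,"tz":0,"ax":0,"ay":0,"az":0,"claw":-1},
    {"tx":0,"ty":0,"tz":0,"ax":0,"ay":0,"az":0,"claw":-1},
    {"tx":0,"ty":0,"tz":0,"ax":0,"ay":0,"az":0,"claw":-1},
    {"tx":0,"ty":0,"tz":0,"ax":0,"ay":0,"az":0,"claw":-1},
    {"tx":0,"ty":0,"tz":0,"ax":0,"ay":0,"az":0,"claw":-1}
  ],
  "newtons": 20
}}

```text
time_s: 3.2
tcp_pos: [0.6111, -0.2524, 0.0308]
eef_rot: [-180.0, -0.0, -73.1]
contact_force: [0.4, -0.6, 2.3]
gripper_width: 0.0346
```

Emit:
{"method": "step_arm", "body": {
  "increments": [
    {"tx":0,"ty":0,"tz":20,"ax":0,"ay":0,"az":0,"claw":-1},
    {"tx":0,"ty":0,"tz":40,"ax":0,"ay":0,"az":0,"claw":-1},
    {"tx":0,"ty":0,"tz":45,"ax":0,"ay":0,"az":0,"claw":-1},
    {"tx":0,"ty":0,"tz":45,"ax":0,"ay":0,"az":0,"claw":-1},
    {"tx":0,"ty":0,"tz":30,"ax":0,"ay":0,"az":0,"claw":-1},
    {"tx":0,"ty":0,"tz":0,"ax":0,"ay":0,"az":0,"claw":-1}
  ]
}}

```text
time_s: 3.8
tcp_pos: [0.6133, -0.2531, 0.2162]
eef_rot: [-179.6, -0.3, -73.1]
contact_force: [0.6, 0.4, -1.2]
gripper_width: 0.0348
```

Emit:
{"method": "step_arm", "body": {
  "increments": [
    {"tx":-4,"ty":19,"tz":0,"ax":0,"ay":0,"az":0,"claw":-1},
    {"tx":-8,"ty":41,"tz":0,"ax":0,"ay":0,"az":0,"claw":-1},
    {"tx":-8,"ty":42,"tz":0,"ax":0,"ay":0,"az":0,"claw":-1},
    {"tx":-8,"ty":42,"tz":0,"ax":0,"ay":0,"az":0,"claw":-1},
    {"tx":-8,"ty":42,"tz":0,"ax":0,"ay":0,"az":0,"claw":-1},
    {"tx":-8,"ty":42,"tz":0,"ax":0,"ay":0,"az":0,"claw":-1},
    {"tx":-8,"ty":42,"tz":0,"ax":0,"ay":0,"az":0,"claw":-1},
    {"tx":-8,"ty":42,"tz":0,"ax":0,"ay":0,"az":0,"claw":-1},
    {"tx":-8,"ty":42,"tz":0,"ax":0,"ay":0,"az":0,"claw":-1},
    {"tx":-8,"ty":41,"tz":0,"ax":0,"ay":0,"az":0,"claw":-1},
    {"tx":-4,"ty":20,"tz":0,"ax":0,"ay":0,"az":0,"claw":-1},
    {"tx":-4,"ty":19,"tz":0,"ax":0,"ay":0,"az":0,"claw":-1}
  ]
}}

```text
time_s: 5.0
tcp_pos: [0.5252, 0.1832, 0.2089]
eef_rot: [179.8, -0.0, -73.1]
contact_force: [1.1, -0.8, -1.5]
gripper_width: 0.0346
```

Emit:
{"method": "step_arm", "body": {
  "increments": [
    {"tx":0,"ty":0,"tz":-40,"ax":0,"ay":0,"az":0,"claw":-1},
    {"tx":0,"ty":0,"tz":-35,"ax":0,"ay":0,"az":0,"claw":-1},
    {"tx":0,"ty":0,"tz":-15,"ax":0,"ay":0,"az":0,"claw":-1},
    {"tx":0,"ty":0,"tz":0,"ax":0,"ay":0,"az":0,"claw":-1},
    {"tx":0,"ty":0,"tz":0,"ax":0,"ay":0,"az":0,"claw":-1}
  ]
}}

```text
time_s: 5.5
tcp_pos: [0.5266, 0.1816, 0.1201]
eef_rot: [179.9, -0.0, -73.1]
contact_force: [0.1, 0.0, -0.6]
gripper_width: 0.0344
```

Run:
```python
from h import *
from plant import r,optics
print(r.get_state()["tcp_pos"])
o=[]
for n in ("scene","top"):
    c=optics.capture(n); pickle.dump(c,open(n+"2.pkl","wb"))
    u,v=proj(c,[.528,.182,.1])[0].astype(int)
    o.append(cv2.resize(c["image"][v-35:v+35,u-45:u+45],(390,300),interpolation=cv2.INTER_CUBIC))
cv2.imwrite("pics/c.png",np.hstack(o))
```

```text
[0.5265564  0.18155885 0.12010008]
```

View pics/c.png

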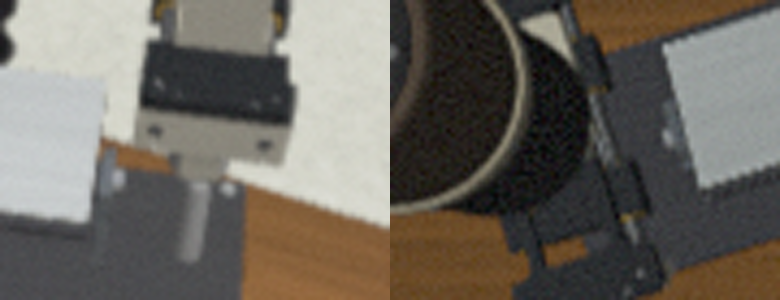

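The scene crop (left) shows the finger at about (195,165) in line with the post top at (197,185). The top view (right) is blocked by the arm. I'll lower slowly and watch the force.

Emit:
{"method": "step_arm", "body": {
  "increments": [
    {"tx":1,"ty":0,"tz":-5,"ax":0,"ay":0,"az":0,"claw":-1},
    {"tx":0,"ty":0,"tz":-5,"ax":0,"ay":0,"az":0,"claw":-1},
    {"tx":0,"ty":0,"tz":-4,"ax":0,"ay":0,"az":0,"claw":-1},
    {"tx":0,"ty":0,"tz":-3,"ax":0,"ay":0,"az":0,"claw":-1},
    {"tx":0,"ty":0,"tz":0,"ax":0,"ay":0,"az":0,"claw":-1}
  ]
}}

```text
time_s: 6.1
tcp_pos: [0.5279, 0.1815, 0.1031]
eef_rot: [180.0, -0.0, -73.1]
contact_force: [-0.5, 0.5, -2.7]
gripper_width: 0.0346
```

Emit:
{"method": "step_arm", "body": {
  "increments": [
    {"tx":0,"ty":0,"tz":-3,"ax":0,"ay":0,"az":0,"claw":-1},
    {"tx":0,"ty":0,"tz":-3,"ax":0,"ay":0,"az":0,"claw":-1},
    {"tx":0,"ty":0,"tz":0,"ax":0,"ay":0,"az":0,"claw":-1},
    {"tx":0,"ty":0,"tz":0,"ax":0,"ay":0,"az":0,"claw":-1}
  ]
}}

```text
time_s: 6.5
tcp_pos: [0.528, 0.1818, 0.0973]
eef_rot: [180.0, 0.0, -73.1]
contact_force: [-0.3, 1.8, -3.2]
gripper_width: 0.0343
```

Emit:
{"method": "step_arm", "body": {
  "increments": [
    {"tx":0,"ty":0,"tz":-8,"ax":0,"ay":0,"az":0,"claw":-1},
    {"tx":0,"ty":0,"tz":-10,"ax":0,"ay":0,"az":0,"claw":-1},
    {"tx":0,"ty":0,"tz":-10,"ax":0,"ay":0,"az":0,"claw":-1},
    {"tx":0,"ty":0,"tz":-10,"ax":0,"ay":0,"az":0,"claw":-1},
    {"tx":0,"ty":0,"tz":-5,"ax":0,"ay":0,"az":0,"claw":-1},
    {"tx":0,"ty":0,"tz":0,"ax":0,"ay":0,"az":0,"claw":-1}
  ]
}}

```text
time_s: 7.1
tcp_pos: [0.528, 0.182, 0.0529]
eef_rot: [180.0, 0.0, -73.1]
contact_force: [-0.3, 6.1, -3.9]
gripper_width: 0.0346
```

Emit:
{"method": "step_arm", "body": {
  "increments": [
    {"tx":0,"ty":0,"tz":-3,"ax":0,"ay":0,"az":0,"claw":-1},
    {"tx":0,"ty":0,"tz":-2,"ax":0,"ay":0,"az":0,"claw":-1},
    {"tx":0,"ty":0,"tz":0,"ax":0,"ay":0,"az":0,"claw":-1},
    {"tx":0,"ty":0,"tz":0,"ax":0,"ay":0,"az":0,"claw":-1}
  ]
}}

```text
time_s: 7.5
tcp_pos: [0.5281, 0.182, 0.0487]
eef_rot: [-180.0, 0.0, -73.1]
contact_force: [-2.5, 5.2, -0.4]
gripper_width: 0.0346
```

Emit:
{"method": "step_arm", "body": {
  "increments": [
    {"tx":0,"ty":1,"tz":-1,"ax":0,"ay":0,"az":0,"claw":-1},
    {"tx":0,"ty":0,"tz":0,"ax":0,"ay":0,"az":0,"claw":0.4},
    {"tx":0,"ty":0,"tz":0,"ax":0,"ay":0,"az":0,"claw":0.4},
    {"tx":0,"ty":0,"tz":0,"ax":0,"ay":0,"az":0,"claw":0.4},
    {"tx":0,"ty":0,"tz":0,"ax":0,"ay":0,"az":0,"claw":0.4},
    {"tx":0,"ty":0,"tz":0,"ax":0,"ay":0,"az":0,"claw":0.4},
    {"tx":0,"ty":0,"tz":0,"ax":0,"ay":0,"az":0,"claw":0.4}
  ]
}}

```text
time_s: 8.2
tcp_pos: [0.5281, 0.1826, 0.0485]
eef_rot: [180.0, -0.0, -73.1]
contact_force: [0.4, -0.1, -0.8]
gripper_width: 0.061
```

Emit:
{"method": "step_arm", "body": {
  "increments": [
    {"tx":0,"ty":0,"tz":10,"ax":0,"ay":0,"az":0,"claw":0.4},
    {"tx":0,"ty":0,"tz":30,"ax":0,"ay":0,"az":0,"claw":0.4},
    {"tx":0,"ty":0,"tz":40,"ax":0,"ay":0,"az":0,"claw":0.4},
    {"tx":0,"ty":0,"tz":45,"ax":0,"ay":0,"az":0,"claw":0.4},
    {"tx":0,"ty":0,"tz":45,"ax":0,"ay":0,"az":0,"claw":0.4},
    {"tx":0,"ty":0,"tz":20,"ax":0,"ay":0,"az":0,"claw":0.4},
    {"tx":0,"ty":0,"tz":0,"ax":0,"ay":0,"az":0,"claw":0.4}
  ]
}}

```text
time_s: 8.9
tcp_pos: [0.5296, 0.1834, 0.2436]
eef_rot: [-179.6, 0.1, -73.1]
contact_force: [0.0, -0.6, 0.3]
gripper_width: 0.0614
```

Emit:
{"method": "step_arm", "body": {
  "increments": [
    {"tx":-3,"ty":-20,"tz":0,"ax":0,"ay":0,"az":-4,"claw":0.4},
    {"tx":-6.5,"ty":-37,"tz":0,"ax":0,"ay":0,"az":-8,"claw":0.4},
    {"tx":-6.5,"ty":-37,"tz":0,"ax":0,"ay":0,"az":-8,"claw":0.4},
    {"tx":-6.5,"ty":-37,"tz":0,"ax":0,"ay":0,"az":-8,"claw":0.4},
    {"tx":-6.5,"ty":-37,"tz":0,"ax":0,"ay":0,"az":-8,"claw":0.4},
    {"tx":-6.5,"ty":-37,"tz":0,"ax":0,"ay":0,"az":-8,"claw":0.4},
    {"tx":-6.5,"ty":-37,"tz":0,"ax":0,"ay":0,"az":-8,"claw":0.4},
    {"tx":-6.5,"ty":-37,"tz":0,"ax":0,"ay":0,"az":-8,"claw":0.4},
    {"tx":-6.5,"ty":-37,"tz":0,"ax":0,"ay":0,"az":-8,"claw":0.4},
    {"tx":-6.5,"ty":-37,"tz":0,"ax":0,"ay":0,"az":-8,"claw":0.4},
    {"tx":-6.5,"ty":-37,"tz":0,"ax":0,"ay":0,"az":-8,"claw":0.4},
    {"tx":-2,"ty":-14,"tz":0,"ax":0,"ay":0,"az":-4.8,"claw":0.4}
  ]
}}

```text
time_s: 10.1
tcp_pos: [0.4567, -0.2237, 0.2382]
eef_rot: [180.0, -0.1, -162.4]
contact_force: [0.8, -0.5, -0.3]
gripper_width: 0.0615
```

Emit:
{"method": "step_arm", "body": {
  "increments": [
    {"tx":0,"ty":0,"tz":-30,"ax":0,"ay":0,"az":0,"claw":0.4},
    {"tx":0,"ty":0,"tz":-40,"ax":0,"ay":0,"az":0,"claw":0.4},
    {"tx":0,"ty":0,"tz":-40,"ax":0,"ay":0,"az":0,"claw":0.4},
    {"tx":0,"ty":0,"tz":-20,"ax":0,"ay":0,"az":0,"claw":0.4},
    {"tx":0,"ty":0,"tz":0,"ax":0,"ay":0,"az":0,"claw":0.4},
    {"tx":0,"ty":0,"tz":0,"ax":0,"ay":0,"az":0,"claw":0.4}
  ]
}}

```text
time_s: 10.7
tcp_pos: [0.4581, -0.2215, 0.1089]
eef_rot: [-180.0, -0.0, -161.9]
contact_force: [-0.2, 0.5, 0.6]
gripper_width: 0.0614
```

Run:
```python
from h import *
from plant import r,optics
s=r.get_state();print(s["tcp_pos"],s["joints"],s["eef_rot"])
o=[]
for n in ("scene","top"):
    c=optics.capture(n); P=cloud(c)
    d=np.hypot(P[...,0]-.528,P[...,1]-.183)
    for nm,lo,hi in (("post",.069,.09),("sleevetop",.055,.069)):
        q=(d<.03)&(P[...,2]>lo)&(P[...,2]<hi); print(n,nm,q.sum(),P[q].mean(0).round(4),cv2.minAreaRect((P[q][:,:2]*1000).astype(np.float32)))
    for X in ([.528,.182,.06],[.459,-.221,.05]):
        u,v=proj(c,X)[0].astype(int)
        o.append(cv2.resize(c["image"][max(v-35,0):v+35,max(u-45,0):u+45],(390,290),interpolation=cv2.INTER_CUBIC))
cv2.imwrite("pics/d.png",np.vstack([np.hstack(o[:2]),np.hstack(o[2:])]))
```

```text
[ 0.45812093 -0.221481    0.10892349] [-3.64444454e+00  1.28344967e+01 -3.03840382e+01  2.46871055e-02
 -4.68241836e+01 -6.82928716e+01] [-1.79999086e+02 -4.63457459e-02 -1.61920418e+02]
scene post 40 [0.5298 0.1841 0.0749] ((529.2105102539062, 184.37149047851562), (15.935986518859863, 15.628622055053711), 20.32533073425293)
scene sleevetop 95 [0.5345 0.1829 0.0621] ((531.3623046875, 182.58045959472656), (30.366167068481445, 33.51480484008789), 17.42124366760254)
top post 39 [0.5279 0.1807 0.0766] ((530.8547973632812, 179.9710235595703), (22.321012496948242, 17.428678512573242), 3.43064546585083)
top sleevetop 98 [0.5283 0.1787 0.0632] ((528.3622436523438, 180.03370666503906), (34.09818649291992, 32.502262115478516), 88.20938110351562)
```

View pics/d.png

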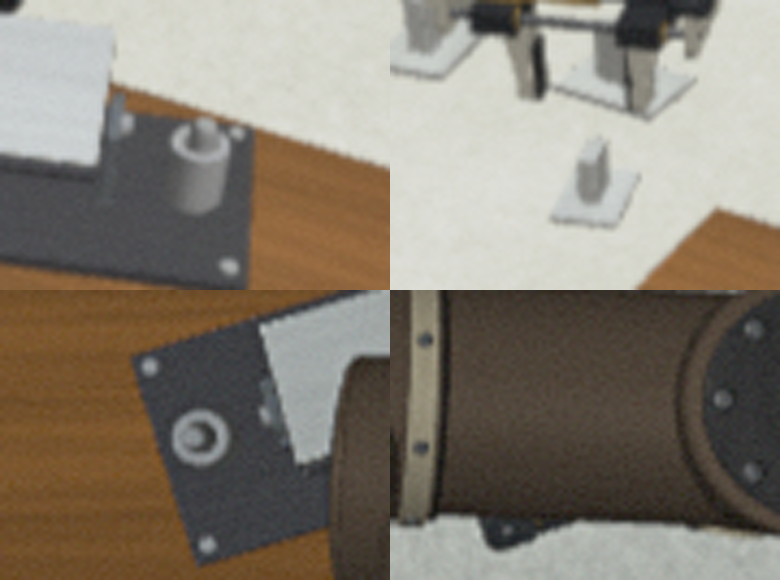

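The sleeve is seated: (200,165) in the upper left crop, top at 62-63 mm, with the post showing through the bore. The open gripper at (580,60) in the upper right crop hangs over the untouched plate at (595,185). Now I'll grasp the tab.

Emit:
{"method": "step_arm", "body": {
  "increments": [
    {"tx":1,"ty":0.5,"tz":-25,"ax":0,"ay":0,"az":0,"claw":0.4},
    {"tx":0,"ty":0,"tz":-25,"ax":0,"ay":0,"az":0,"claw":0.4},
    {"tx":0,"ty":0,"tz":-18,"ax":0,"ay":0,"az":0,"claw":0.4},
    {"tx":0,"ty":0,"tz":-10,"ax":0,"ay":0,"az":0,"claw":0.4},
    {"tx":0,"ty":0,"tz":0,"ax":0,"ay":0,"az":0,"claw":-1},
    {"tx":0,"ty":0,"tz":0,"ax":0,"ay":0,"az":0,"claw":-1},
    {"tx":0,"ty":0,"tz":0,"ax":0,"ay":0,"az":0,"claw":-1},
    {"tx":0,"ty":0,"tz":0,"ax":0,"ay":0,"az":0,"claw":-1},
    {"tx":0,"ty":0,"tz":0,"ax":0,"ay":0,"az":0,"claw":-1},
    {"tx":0,"ty":0,"tz":0,"ax":0,"ay":0,"az":0,"claw":-1},
    {"tx":0,"ty":0,"tz":0,"ax":0,"ay":0,"az":0,"claw":-1},
    {"tx":0,"ty":0,"tz":0,"ax":0,"ay":0,"az":0,"claw":-1}
  ],
  "newtons": 30
}}

```text
time_s: 12.0
tcp_pos: [0.4592, -0.2209, 0.0308]
eef_rot: [-180.0, 0.0, -161.9]
contact_force: [-0.5, 0.9, 4.0]
gripper_width: 0.0137
```

Emit:
{"method": "step_arm", "body": {
  "increments": [
    {"tx":0,"ty":0,"tz":15,"ax":0,"ay":0,"az":0,"claw":-1},
    {"tx":0,"ty":0,"tz":30,"ax":0,"ay":0,"az":0,"claw":-1},
    {"tx":0,"ty":0,"tz":40,"ax":0,"ay":0,"az":0,"claw":-1},
    {"tx":0,"ty":0,"tz":45,"ax":0,"ay":0,"az":0,"claw":-1},
    {"tx":0,"ty":0,"tz":45,"ax":0,"ay":0,"az":0,"claw":-1},
    {"tx":0,"ty":0,"tz":15,"ax":0,"ay":0,"az":0,"claw":-1},
    {"tx":0,"ty":0,"tz":0,"ax":0,"ay":0,"az":0,"claw":-1},
    {"tx":0,"ty":0,"tz":0,"ax":0,"ay":0,"az":0,"claw":-1}
  ]
}}

```text
time_s: 12.8
tcp_pos: [0.4585, -0.2206, 0.2199]
eef_rot: [180.0, -0.0, -162.0]
contact_force: [-0.5, -0.5, -1.2]
gripper_width: 0.0137
```

Emit:
{"method": "step_arm", "body": {
  "increments": [
    {"tx":8,"ty":18,"tz":0,"ax":0,"ay":0,"az":-1,"claw":-1},
    {"tx":15,"ty":35,"tz":0,"ax":0,"ay":0,"az":0,"claw":-1},
    {"tx":15,"ty":35,"tz":0,"ax":-0.93,"ay":3.01,"az":0,"claw":-1},
    {"tx":15,"ty":35,"tz":0,"ax":-0.93,"ay":3.01,"az":0,"claw":-1},
    {"tx":15,"ty":35,"tz":0,"ax":-0.93,"ay":3.01,"az":0,"claw":-1},
    {"tx":15,"ty":35,"tz":0,"ax":-0.93,"ay":3.01,"az":0,"claw":-1},
    {"tx":15,"ty":35,"tz":0,"ax":-0.93,"ay":3.01,"az":0,"claw":-1},
    {"tx":15,"ty":35,"tz":0,"ax":-0.93,"ay":3.01,"az":0,"claw":-1},
    {"tx":10,"ty":22,"tz":0,"ax":0,"ay":0,"az":0,"claw":-1},
    {"tx":7,"ty":17,"tz":0,"ax":0,"ay":0,"az":0,"claw":-1},
    {"tx":0,"ty":0,"tz":0,"ax":0,"ay":0,"az":0,"claw":-1},
    {"tx":0,"ty":0,"tz":0,"ax":0,"ay":0,"az":0,"claw":-1}
  ]
}}

```text
time_s: 14.0
tcp_pos: [0.5885, 0.0809, 0.2196]
eef_rot: [-180.0, -19.0, -162.9]
contact_force: [-0.7, -0.1, -1.1]
gripper_width: 0.0139
```

Run:
```python
from h import *
from plant import r
from scipy.spatial.transform import Rotation as Ro
s=r.get_state();R=Ro.from_euler("xyz",s["eef_rot"],degrees=True).as_matrix()
n=np.array([.309,.095,.9463]);n/=np.linalg.norm(n)
print(s["tcp_pos"],s["eef_rot"],-R[:,2],"tilt err",np.degrees(np.arccos(-R[:,2]@n)),"toolx",R[:,0],s["joints"].round(1),s["contact_force"])
C=np.array([.567,.0747,.0991]); print("to contact (mm)",(C+.0308*n-s["tcp_pos"])*1000,"along n",((s["tcp_pos"]-C)@n-.0308)*1000)
```

```text
[0.58848659 0.08090359 0.21955243] [-179.95658296  -19.00587344 -162.93540861] [0.31110507 0.09629067 0.94548492] tilt err 0.14898551899321916 toolx [-0.90385978 -0.27745225  0.32566508] [ 25.   25.3   3.1  -2.5 -86.6 -97.4] [-0.67209704 -0.14954244 -1.09434102]
to contact (mm) [-11.96933839  -3.27757856 -91.30623993] along n 90.4134564559958
```

Emit:
{"method": "step_arm", "body": {
  "increments": [
    {"tx":0,"ty":0,"tz":-20,"ax":0,"ay":0,"az":0,"claw":-1},
    {"tx":0,"ty":0,"tz":-23,"ax":0,"ay":0,"az":0,"claw":-1},
    {"tx":0,"ty":0,"tz":-10,"ax":0,"ay":0,"az":0,"claw":-1},
    {"tx":-4,"ty":-1,"tz":-12,"ax":0,"ay":0,"az":0,"claw":-1},
    {"tx":-3,"ty":-1,"tz":-10,"ax":0,"ay":0,"az":0,"claw":-1},
    {"tx":-2,"ty":-0.5,"tz":-6,"ax":0,"ay":0,"az":0,"claw":-1},
    {"tx":0,"ty":0,"tz":0,"ax":0,"ay":0,"az":0,"claw":-1},
    {"tx":0,"ty":0,"tz":0,"ax":0,"ay":0,"az":0,"claw":-1}
  ]
}}

```text
time_s: 14.8
tcp_pos: [0.5803, 0.0786, 0.1401]
eef_rot: [-180.0, -18.9, -162.9]
contact_force: [-0.1, 0.1, -1.2]
gripper_width: 0.0138
```

Run:
```python
from h import *
from plant import r,optics
s=r.get_state();print(s["tcp_pos"],s["contact_force"],s["moment"])
o=[]
for n in ("scene","top"):
    c=optics.capture(n); pickle.dump(c,open(n+"3.pkl","wb"))
    u,v=proj(c,[.567,.075,.11])[0].astype(int)
    o.append(cv2.resize(c["image"][v-37:v+37,u-50:u+50],(400,296),interpolation=cv2.INTER_CUBIC))
cv2.imwrite("pics/e.png",np.hstack(o))
```

```text
[0.58034586 0.07864506 0.14007288] [-0.10810841  0.1137202  -1.16399563] [ 0.37714736 -1.22577208  0.03067451]
```

View pics/e.png

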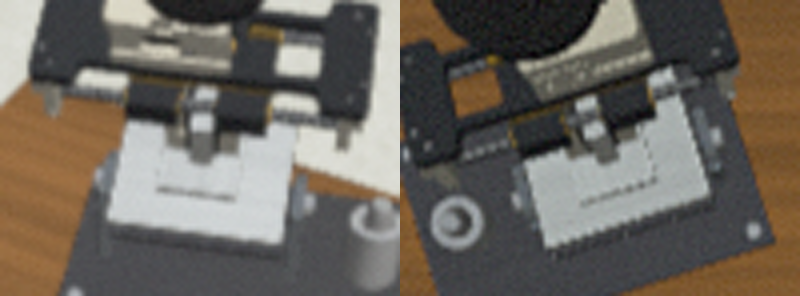

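The pictures show the spreader hovering, parallel to and centred on the platen: foot near (198,180) on the left and (620,180) on the right. Its edges run along the slope. I'll go on along the face normal in small steps.

Emit:
{"method": "step_arm", "body": {
  "increments": [
    {"tx":-1.2,"ty":-0.4,"tz":-3.8,"ax":0,"ay":0,"az":0,"claw":-1},
    {"tx":-1.2,"ty":-0.4,"tz":-3.8,"ax":0,"ay":0,"az":0,"claw":-1},
    {"tx":-0.6,"ty":-0.2,"tz":-1.9,"ax":0,"ay":0,"az":0,"claw":-1},
    {"tx":-0.6,"ty":-0.2,"tz":-1.9,"ax":0,"ay":0,"az":0,"claw":-1},
    {"tx":0,"ty":0,"tz":0,"ax":0,"ay":0,"az":0,"claw":-1},
    {"tx":0,"ty":0,"tz":0,"ax":0,"ay":0,"az":0,"claw":-1}
  ]
}}

```text
time_s: 15.5
tcp_pos: [0.5765, 0.0774, 0.1282]
eef_rot: [-180.0, -18.9, -162.9]
contact_force: [0.5, 0.9, -2.1]
gripper_width: 0.0137
```

Emit:
{"method": "step_arm", "body": {
  "increments": [
    {"tx":-0.6,"ty":-0.2,"tz":-1.9,"ax":0,"ay":0,"az":0,"claw":-1},
    {"tx":0,"ty":0,"tz":0,"ax":0,"ay":0,"az":0,"claw":-1},
    {"tx":0,"ty":0,"tz":0,"ax":0,"ay":0,"az":0,"claw":-1},
    {"tx":0,"ty":0,"tz":0,"ax":0,"ay":0,"az":0,"claw":-1}
  ]
}}

```text
time_s: 15.9
tcp_pos: [0.5761, 0.0773, 0.1265]
eef_rot: [-180.0, -18.9, -162.9]
contact_force: [2.0, 0.5, 1.3]
gripper_width: 0.0139
```

Emit:
{"method": "step_arm", "body": {
  "increments": [
    {"tx":-0.6,"ty":-0.2,"tz":-1.9,"ax":0,"ay":0,"az":0,"claw":-1},
    {"tx":0,"ty":0,"tz":0,"ax":0,"ay":0,"az":0,"claw":-1},
    {"tx":0,"ty":0,"tz":0,"ax":0,"ay":0,"az":0,"claw":-1},
    {"tx":0,"ty":0,"tz":0,"ax":0,"ay":0,"az":0,"claw":-1}
  ]
}}

```text
time_s: 16.3
tcp_pos: [0.5756, 0.0771, 0.1247]
eef_rot: [-180.0, -18.9, -162.9]
contact_force: [1.2, -0.0, 4.2]
gripper_width: 0.0137
```

Run:
```python
from plant import r,optics
import numpy as np
n=np.array([.309,.095,.9463]); F=[]
for i in range(10):
    optics.capture("top"); s=r.get_state(); F.append(np.r_[s["contact_force"],s["moment"]])
F=np.array(F); print(F.mean(0),F.std(0),"Fn",(F[:,:3]@n).mean(),s["tcp_pos"],s["eef_rot"])
```

```text
[ 2.11935403  0.51717692  4.81821738  0.45784304 -1.18195047 -0.0173284 ] [0.56920822 0.44435426 0.62090317 0.02406064 0.10010695 0.02874058] Fn 5.263491309002797 [0.57550166 0.07708218 0.12445195] [-179.95798957  -18.87308681 -162.94091072]
```

Emit:
{"method": "step_arm", "body": {
  "increments": [
    {"tx":-0.3,"ty":-0.1,"tz":-0.8,"ax":0,"ay":0,"az":0,"claw":-1},
    {"tx":0,"ty":0,"tz":0,"ax":0,"ay":0,"az":0,"claw":-1},
    {"tx":0,"ty":0,"tz":0,"ax":0,"ay":0,"az":0,"claw":-1},
    {"tx":0,"ty":0,"tz":0,"ax":0,"ay":0,"az":0,"claw":-1},
    {"tx":0,"ty":0,"tz":0,"ax":0,"ay":0,"az":0,"claw":-1}
  ]
}}

```text
time_s: 17.3
tcp_pos: [0.5753, 0.077, 0.1238]
eef_rot: [-180.0, -18.9, -162.9]
contact_force: [3.7, 2.4, 6.5]
gripper_width: 0.014
```

Run:
```python
from h import *
from plant import r,optics
n=np.array([.309,.095,.9463]);n/=np.linalg.norm(n);x=np.array([n[0]*n[2],n[1]*n[2],-(n[0]**2+n[1]**2)]);x/=np.linalg.norm(x);y=np.cross(n,x)
C=np.array([.567,.0747,.0991]); F=[];o=[]
for i in range(4):
  for nm in ("scene","top"):
    c=optics.capture(nm); s=r.get_state(); F.append(s["contact_force"])
    if i: continue
    P=cloud(c); L=(P-C)@np.c_[x,y,n]; a=np.abs
    pl=(a(L[...,1])<.052)&(a(L[...,0])<.047)&(a(L[...,2])<.02)&(c["depth"]>0)
    ring=pl&((a(L[...,1])>.032)|(L[...,0]>.042))&(a(L[...,2]+.004)<.004)
    foot=pl&(a(L[...,1])<.02)&(L[...,0]>.012)&(L[...,0]<.032)
    A=np.c_[L[ring][:,:2],np.ones(ring.sum())]; k=np.linalg.lstsq(A,L[ring][:,2],rcond=None)[0]
    f=L[foot][:,2]-np.c_[L[foot][:,:2],np.ones(foot.sum())]@k
    up=pl&(L[...,2]-(L[...,0]*k[0]+L[...,1]*k[1]+k[2])>.0035)&(L[...,2]<.009)
    u=L[up]; print(nm,ring.sum(),"slope dev",k.round(4),"foot top above platen",np.median(f).round(4),"foot x max",np.percentile(u[:,0],98).round(4),"y",np.percentile(u[:,1],[3,97]).round(4))
    e=L[(a(L[...,1])<.06)&(a(L[...,0])<.06)&(a(L[...,2]+.02)<.03)]
    q=(np.hypot(P[...,0]-.376,P[...,1]+.033)<.035)&(P[...,2]>.035)&(P[...,2]<.06); print("reel",P[q].mean(0).round(3))
    u,v=proj(c,[.567,.075,.11])[0].astype(int)
    o.append(cv2.resize(c["image"][v-37:v+37,u-50:u+50],(400,296),interpolation=cv2.INTER_CUBIC))
F=np.array(F);print("Fn",(F@n).mean()," baseline -1.2",s["tcp_pos"],s["gripper_width"],s["time_s"])
cv2.imwrite("pics/f.png",np.hstack(o))
```

```text
scene 403 slope dev [-0.0034  0.0007 -0.0044] foot top above platen 0.0064 foot x max 0.0341 y [-0.0242  0.0249]
reel [nan nan nan]
top 313 slope dev [ 0.0027  0.0012 -0.0035] foot top above platen nan foot x max -0.0048 y [-0.0255  0.0233]
reel [ 0.377 -0.032  0.045]
Fn 6.3167702140343005  baseline -1.2 [0.57527849 0.07699367 0.12384704] 0.014118695516457221 17.7<stdin>:18: RuntimeWarning: Mean of empty slice.
  ret = um.true_divide(
  return _methods._mean(a, axis=axis, dtype=dtype,
  ret = ret.dtype.type(ret / rcount)
```

View pics/f.png

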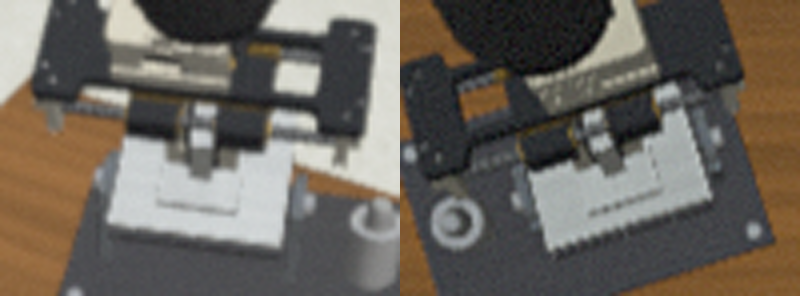

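The spreader foot, at about (200,190), lies on the platen, which sank about 4 mm (about 7.5-8 N). It is centred to about 1 mm with tilt and slope unchanged, and the sleeve is still on the post. I'm handing it in.

```bash
python3 -c "
from plant import r
print(r.close_job()); s=r.get_state(); print(s['time_s'],s['tcp_pos'],s['contact_force'],s['gripper_width'])"
```

```text
the job is handed in; nothing more can be done
None
the job is handed in; nothing more can be done
```

The job is done and handed in at about 18 s: the sleeve is on the post, and the arm is still gripping the spreader and pressing it on the stage.

**Sleeve:** I slid it over the post down to the base and released it. Its top then measured 62–63 mm above the bench (63 mm expected), and the last picture shows it still on the post.

**Spreader:** It was the 70 x 50 mm plate of the three. I took it by the tab (jaws stopped at 14 mm) and pressed it along the stage normal.
- **Flush:** its foot top stood 6.4 mm above the platen, for a 6 mm foot. Tool and stage agreed to about 0.15° before contact.
- **Centred and aligned:** it is within about 1 mm of the middle, and the tool is turned to the slope direction to within about 1°.
- **Push:** the wrist force gave about 7.5 N net. The platen sank about 4 mm, which implies about 8 N.
- **Tilt:** the slope changed by less than 0.004 rad in the depth images.

**Not fully checked:**
- The two cameras differ by 1.5–3 mm in y.
- The top view could not see the lower part of the foot, so the foot height comes from the scene view only.
- Of the bystanders I re-measured only the reel, from the top view, and it had not moved. I did not re-measure the cutters or bin; the arm worked well away from both.

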